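# Slide the seal box home past its spring catch

## Task

Slide the wood-and-clear-plastic seal box along its track and lock it in: with a fingertip press the long brass spring bar down behind the box so that the red catch drops out of the way, and keep the bar held down while you push the box over the catch until it is fully home against the end stop. Then let go, so that the catch springs up and locks the box, and move clear. Only press and push: never lift the box or tip it up, and leave everything else on the shelf where it is.

Things in the scene. Friction and masses are not known exactly. Their poses are not given: they have to be found in the camera images.
- dock: Fixed track: pale board 300 long (x) x 103 wide (y), upper face 14 mm above the shelf. Origin: centre of its underside, on the shelf. Dark side rails 8 thick, tops 28 mm above the shelf, 87 mm clear between. End stop at the +x end, 50 mm tall, inner face at x = 138; the other end is open. The box is pushed towards +x, which points away from the robot within about 0.42 rad.
- seal_box: Loose sliding box, 100 along the track (x) x 84 x 54 mm tall, 0.35 to 0.7 kg: dark wood below, clear plastic above, two stone seals inside. Origin: centre of its underside, on the board. Rests on two side runners 8 mm thick; hollow between them. Its centre starts at dock x = 13 to 50 mm, before the red catch; home against the end stop it is at 88 (locked from about 83).
- spring_bar (a joint): Depth to which the brass spring bar with the red catch is pressed, m: 0 = up, at rest; 0.016 = bottomed. The bar lies along dock y = 0 from dock x = -145 to 125 mm, 24 mm wide, passes under the box without touching it, and stays level wherever it is pressed. Spring: 2.4 N at the top, 4.5 N bottomed. The box can pass the catch only while it is pressed more than 8 mm.
- box_rear (a point): Middle of the rear wall's outer face (towards the robot end, 50 mm behind the box centre), 40 mm above the board: where to push. Front and rear walls are 12 mm thick and end 22 mm above the board, 2 mm over the resting bar; behind the front wall the hollow is 32 mm high, and there the catch springs up when the box is home.
- bar_top (a point): A point on the bar's upper face at dock x = -90, y = 0 mm, on the part that is free behind the box: 34 mm above the shelf (20 above the board) at rest, 18 mm above the shelf bottomed. It moves down with the bar.
- catch_top (a point): Centre of the top of the red catch (10 along x 24 mm) that stands on the bar at dock x = 111 to 121 mm; its top is 44 mm above the shelf (30 above the board) at rest, and moves down with the bar.
- red_seal: Bystander: loose reddish stone seal 24 x 24 x 55 mm, standing on the shelf left of the dock. Origin: centre of its underside.
- grey_seal: Bystander: loose grey-green stone seal 30 x 30 x 60 mm, standing right of the dock. Origin: centre of its underside.
- brush_rest: Bystander: green ceramic brush rest with five peaks, 32 x 130 x 54 mm. Origin: centre of its underside.
- paste_jar: Bystander: blue ceramic seal-paste jar with a white cap, 68 mm across, 50 mm tall. Origin: centre of its underside.
- lower_box: Bystander: lower one of two stacked clear plastic seal boxes, each 66 x 66 x 43 mm. Origin: centre of its underside, on the shelf.
- upper_box: Bystander: upper one of the stacked clear boxes, standing loose on the lower; its top is 86 mm above the shelf. Origin: centre of its underside.
- turntable_point (a point): Bystander: a point on the disc of the freely turning wooden turntable (220 mm across; the seals on it reach 80 mm above the shelf), 60 mm from its axis, 25 mm above the shelf.
- lamp_switch (a joint): Bystander: silver toggle on the foot of the small lamp (300 mm tall, on the right). 0 = off; leave it so.
Mind the look-alikes: they are no part of the job. Leave any orange look-alike of the seal_box alone.

How it is judged:
By the outcome, as a careful person would: the job done as asked, in the order asked, and still so for the second after the job is handed in, with the robot touching nothing.
It also fails if it takes over 38 s, if anything falls off the work surface, if the arm or the gripper's body presses on something with over 40 N, if the wrist force passes 120 N, or if a joint passes its speed limit or range.

## Robot

A 6-joint arm with a two-finger parallel gripper is mounted at the origin on the work surface. World frame = base frame: x ahead of the robot, y to its left, z up, the work surface at z = 0. Lengths are in m, angles in rad, forces in N, time in s.
With the tool pointing down it reaches from about 0.375 to 0.975 m from the base axis. Payload 3.8 kg.
Tool frame: the origin (TCP) lies at the very end of the fingers, on their centre line; the grasp point (between the pads) lies 19 mm behind it; z points along the fingers, y is the line along which they close (so a half turn about z gives the same grasp; the last joint's range is limited). The gripper opens to 85 mm and grips with 20 to 120 N. Pads are 22 mm wide; open, the fingers measure 114 mm over their backs; the gripper's body (76 mm by 85 mm) begins 54 mm behind the grasp point. The pads swing forward as they close: fully open they stand 13 mm farther back than shut.
Start: joints at [-1.268, 0.264, 1.604, -0, 1.274, -0.037], TCP at [0.225, -0.636, 0.231] pointing down, gripper open.
Joint ranges: [-2.63, 2.63], [-0.94, 2.18], [0.31, 2.57], [-1.31, 4.45], [0, 2.66], [-2.55, 2.55]. Speed limits (rad/s): [2.57, 2.57, 3.14, 3.14, 3.14, 3.14].

## Interface

Orientations are given as a unit quaternion [x, y, z, w].
In Python, from workcell import ctrl, imaging, order gives the robot as it stands.
- The arm moves only by the tool drive_tool, never from a script. Its arguments are lists of equal length, an entry for each row: "delta_pos": the shift along the world's x, y, z in m, a list of three; "angular": the turn, a rotation vector about the world's x, y, z in degrees, a list of three. In form: {"delta_pos": [[x, y, z], ...], "angular": [[rx, ry, rz], ...]}. A call has 1 to 10 rows; each row is the pose to reach, as a shift and turn from the pose commanded when the call began; what a row does not reach only later rows make up. A row lasts 1/10 s, in which the tool goes at most 50 mm and 8.59 degrees, less where a joint would pass 70% of its speed; a pose out of reach is approached as far as the arm can. A call with a gripper value outside its range is refused whole. "jaw" is the closure, from 0 (fully open) to 1 (shut), set as the call begins (left out, the last holds). The fingers move at their own pace and stop on an object; the grip force is fixed at half the most. Time passes only in rows, so rows that repeat a pose let the fingers close. It gives the time, the measured TCP pose, the force, the opening and the grip force at its end, in the units of the state.
- ctrl.sense(): the state, without advancing time (a new reading comes with each control period).
- imaging.capture(name): name is "scene" or "top"; returns the picture (400x640x3 uint8, red, green, blue); there is no depth.
- imaging.camera_info(name): a dict with "K" (3x3 intrinsics, pixels), "eye" and "orientation" of the camera in the world. Camera axes: x right, y up, looking along -z (the intrinsics and any distortion apply to the point x, -y, -z); pixel columns grow to the right and rows downward; lengths in m; the calibration is good to about 2 mm. A picture is of the moment at which its call begins. camera_info takes no time and is no camera call.
- order.finish_job(): hands the job in; it is judged then, once.
The state is a dict: "time": time; "q": joint angles; "dq": joint speeds; "joint_torque": joint torques, N m; "tcp_pos": TCP position; "orientation": TCP orientation; "contact_force": force on the tool from outside, world axes, zero at the start; "wrist_torque": the same for the moment, N m; "opening": opening from 0.0 (shut) to 1.0 (fully open); "finger_force": force on a finger pad.
Only numpy, scipy, OpenCV 4.12 (cv2) and the standard library are available. Lean on these libraries where they do the work, as an engineer would, in place of code of your own. Each camera call takes 0.05 s, during which the arm holds its last target. There are 200 camera calls.

## Working session

There is one attempt and no reset: what is moved stays moved. The work goes in short steps, Python scripts to look and compute and a tool call to move; the robot and the scene stay as the last step left them, time stands still between calls to the robot, and variables do not carry over. Pictures are saved under pics/ and viewed, at most 10 in all, crops included, and the job is handed in when it is done.

Besides the shell and the picture viewer there is one more tool, called by a JSON object that holds its "fn" and its "kwargs". drive_tool: Moves the arm, as the interface text tells. Its arguments: {"type":"object","properties":{"delta_pos":{"type":"array"},"angular":{"type":"array"},"jaw":{"type":"number"}},"required":["delta_pos","angular"]}

```bash
mkdir -p pics; python3 - <<'E'
from workcell import ctrl, imaging
import cv2
for n in ("scene","top"):
    cv2.imwrite(f"pics/{n}0.png",imaging.capture(n)[:,:,::-1])
    print(n,imaging.camera_info(n))
s=ctrl.sense();print(s)
E
```

```text
scene {'K': array([[408.41615199,   0.        , 320.85761743],
       [  0.        , 408.41615199, 198.73857053],
       [  0.        ,   0.        ,   1.        ]]), 'eye': array([1.31747508, 0.13744572, 0.90549951]), 'orientation': array([0.22015061, 0.27937748, 0.7223156 , 0.59307849])}
top {'K': array([[496.47034995,   0.        , 312.01213278],
       [  0.        , 496.47034995, 200.35493691],
       [  0.        ,   0.        ,   1.        ]]), 'eye': array([ 0.27199942, -0.02538749,  1.65207734]), 'orientation': array([-0.07290705,  0.06661269,  0.70789442, -0.6993803 ])}
{'time': 0.1, 'q': array([-1.26788792e+00,  2.64705156e-01,  1.60526003e+00, -1.69740468e-05,
        1.27373815e+00, -3.68886280e-02]), 'dq': array([-1.10039722e-05, -1.98659933e-03, -2.69386068e-03,  6.45874598e-04,
        6.64560318e-04, -1.46745466e-03]), 'joint_torque': array([ 9.98546875e-05, -5.16707790e+01, -3.68590343e+01, -6.10171446e-05,
        6.25650355e-03, -6.33605987e-05]), 'tcp_pos': array([ 0.22477045, -0.63575117,  0.23005593]), 'orientation': array([ 9.85600961e-01,  1.69084691e-01, -1.47998407e-04, -1.04494446e-03]), 'contact_force': array([0.80951555, 0.22696698, 0.12230355]), 'wrist_torque': array([-0.03916856,  0.00208582, -0.01636964]), 'finger_force': 0.0, 'opening': 0.9949743042382635}
```

View pics/scene0.png

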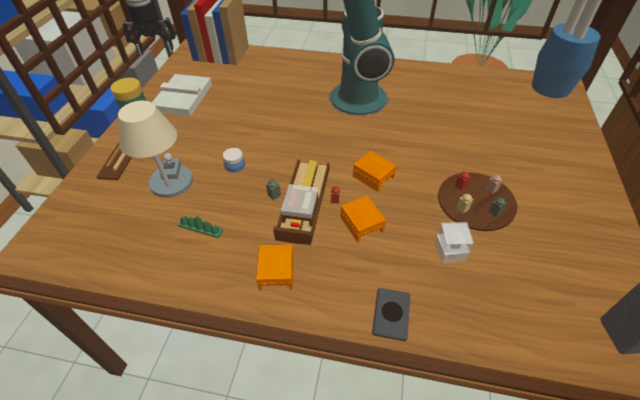

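View pics/top0.png

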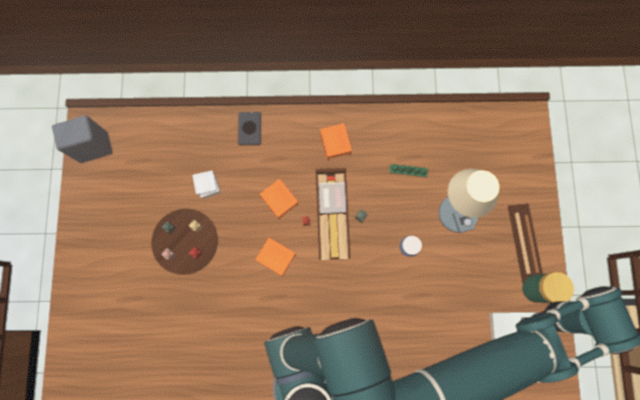

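The dock is at about (333,215) in the top view and (302,200) in the scene view. The box covers rows 181-213 in the top view. I'll enlarge both.

```bash
python3 - <<'E'
import cv2,numpy as np
a=cv2.imread("pics/top0.png")[160:270,290:380]
b=cv2.imread("pics/scene0.png")[150:250,255:345]
a=cv2.resize(a,None,fx=4.4,fy=5.4*4.4/5.4,interpolation=cv2.INTER_CUBIC)
b=cv2.resize(b,None,fx=4.4,fy=4.4,interpolation=cv2.INTER_CUBIC)
b=cv2.copyMakeBorder(b,0,a.shape[0]-b.shape[0],0,0,0)
cv2.imwrite("pics/crop.png",np.hstack([a,b]))
E
```

```text
(no output)
```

View pics/crop.png

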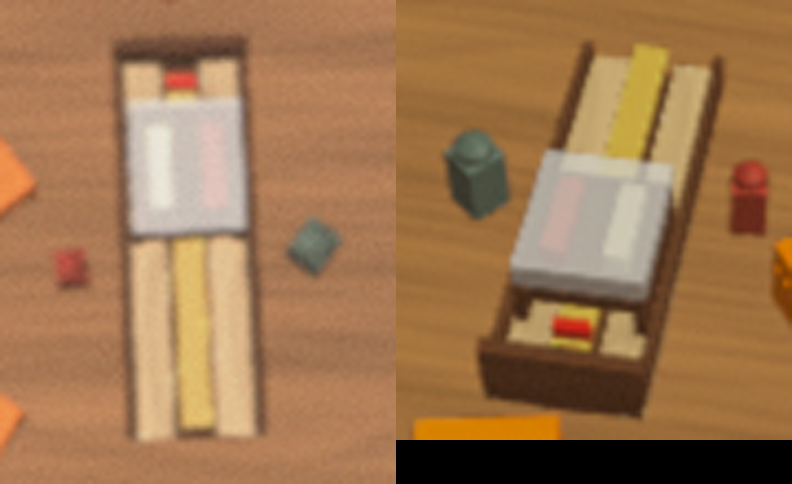

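```bash
cat >h.py <<'E'
import numpy as np
from workcell import imaging
from scipy.spatial.transform import Rotation as R
from scipy.optimize import least_squares
C={n:imaging.camera_info(n) for n in("top","scene")}
def proj(n,P):
    c=C[n];p=R.from_quat(c["orientation"]).inv().apply(np.atleast_2d(P)-c["eye"])*[1,-1,-1]
    p=p@c["K"].T;return p[:,:2]/p[:,2:]
def world(v,P):
    P=np.array(P,float)/1000;c,s=np.cos(v[2]),np.sin(v[2])
    return np.c_[v[0]+c*P[:,0]-s*P[:,1],v[1]+s*P[:,0]+c*P[:,1],P[:,2]]
E
cat >fit.py <<'E'
from h import *
# crop px, dock mm point, belongs to box?
T=[((127,437),(-150,51.5,21),0),((265,433),(-150,-51.5,21),0),((114,40),(150,51.5,50),0),((246,38),(150,-51.5,50),0),
((130,235),(-50,42,68),1),((247,232),(-50,-42,68),1),((126,100),(50,42,68),1),((242,97),(50,-42,68),1),((197,431),(-145,0,34),0),((181,80),(116,0,44),0)]
S=[((84,342),(150,-51.5,50),0),((249,375),(150,51.5,50),0),((93,393),(150,-51.5,0),0),((245,416),(150,51.5,0),0),
((151,152),(-50,-42,68),1),((276,165),(-50,42,68),1),((176,322),(116,0,44),0),((191,43),(-150,-47.5,28),0),((322,58),(-150,47.5,28),0),((254,46),(-145,0,34),0)]
def res(v):
    o=[]
    for n,L,off in(("top",T,(290,160)),("scene",S,(255,150))):
        px=(np.array([l[0] for l in L])+.5)/4.4-.5+off
        P=[np.array(l[1])+np.array([v[3]*1000,0,0])*l[2] for l in L]
        o.append(proj(n,world(v,P))-px)
    return np.vstack(o)
r=least_squares(lambda v:res(v).ravel(),[.55,-.05,0,.03],loss="soft_l1",x_scale=[.1,.1,.1,.01])
v=r.x;print(v);print(res(v).round(1).tolist())
print(world(v,[(-90,0,34),(v[3]*1000-50,0,54),(38,0,54),(-145,0,34)]))
E
python3 fit.py
```

```text
[ 0.55130787 -0.08054278  0.02619078  0.04791259]
[[0.4, 0.9], [0.5, 0.6], [-0.2, 0.1], [0.7, -0.6], [0.9, -0.3], [0.2, -0.6], [0.6, 0.3], [-0.2, 0.0], [0.3, -0.2], [0.4, 0.8], [-0.7, 1.8], [0.2, -0.5], [-0.9, 1.4], [1.7, 1.3], [0.1, -0.4], [0.8, 0.1], [0.4, 0.3], [0.7, -0.5], [0.7, -0.6], [0.9, 0.1]]
[[ 0.46133873 -0.08289968  0.034     ]
 [ 0.54922117 -0.08059744  0.054     ]
 [ 0.58929483 -0.07954764  0.054     ]
 [ 0.4063576  -0.08434001  0.034     ]]
```

{"fn": "drive_tool", "kwargs": {"delta_pos": [[0.02,0.04,0],[0.04,0.08,0],[0.06,0.12,0],[0.08,0.16,0],[0.1,0.2,0],[0.125,0.24,0],[0.15,0.28,0],[0.17,0.32,0],[0.19,0.36,0],[0.21,0.4,0]], "angular": [[0,0,-2],[0,0,-4],[0,0,-6],[0,0,-8],[0,0,-10],[0,0,-12],[0,0,-14],[0,0,-16],[0,0,-17],[0,0,-18]], "jaw": 1.0}}

```text
time: 1.1
tcp_pos: [0.4352, -0.2345, 0.231]
orientation: [1.0, 0.012, -0.0, -0.0]
contact_force: [0.5, -1.1, -0.2]
opening: -0.0
finger_force: 0.0
```

{"fn": "drive_tool", "kwargs": {"delta_pos": [[0.02,0.04,0],[0.04,0.08,0],[0.06,0.12,-0.01],[0.074,0.1535,-0.03],[0.076,0.1535,-0.06],[0.076,0.1535,-0.09],[0.076,0.1535,-0.12],[0.076,0.1535,-0.15],[0.076,0.1535,-0.16],[0.076,0.1535,-0.16]], "angular": [[0,0,0],[0,0,0],[0,0,0],[0,0,0],[0,0,0],[0,0,0],[0,0,0],[0,0,0],[0,0,0],[0,0,0]]}}

```text
time: 2.1
tcp_pos: [0.509, -0.0825, 0.0693]
orientation: [1.0, 0.013, -0.002, -0.001]
contact_force: [-0.6, -0.3, 0.8]
opening: -0.003
finger_force: 0.0
```

```bash
python3 - <<'E'
from workcell import ctrl, imaging
import cv2,numpy as np
from h import *
b=imaging.capture("scene")[130:255,240:360,::-1];a=imaging.capture("top")[150:275,280:400,::-1]
cv2.imwrite("pics/c2.png",cv2.resize(np.hstack([a,b]),None,fx=3.3,fy=3.3,interpolation=cv2.INTER_CUBIC))
s=ctrl.sense();print(s["tcp_pos"],s["contact_force"])
E
```

```text
[ 0.51172035 -0.08311033  0.07221967] [ 0.08919542 -0.39110319  1.06980854]
```

View pics/c2.png

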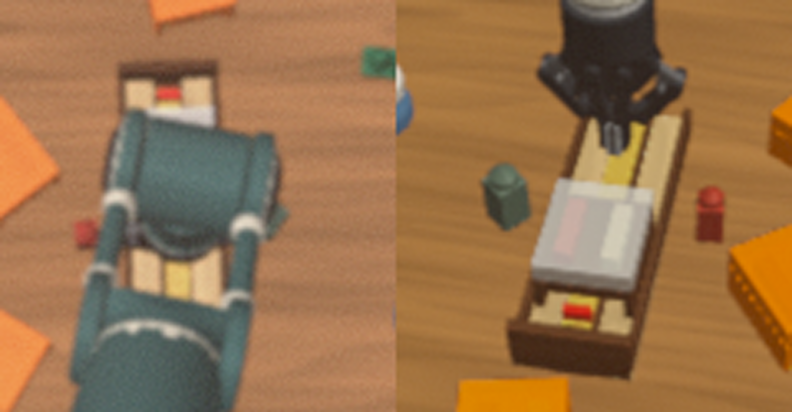

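The closed fingertip is centred over the bar, about 25 mm behind the box, and the box is undisturbed. The tip is at (615,148) in the right-hand crop. Pressing now.

{"fn": "drive_tool", "kwargs": {"delta_pos": [[0,0,-0.015],[0,0,-0.03],[0,0,-0.036],[0,0,-0.042],[0,0,-0.046],[0,0,-0.05],[0,0,-0.05],[0,0,-0.05]], "angular": [[0,0,0],[0,0,0],[0,0,0],[0,0,0],[0,0,0],[0,0,0],[0,0,0],[0,0,0]]}}

```text
time: 3.0
tcp_pos: [0.5119, -0.0832, 0.022]
orientation: [1.0, 0.013, 0.001, 0.0]
contact_force: [-0.2, -1.2, 3.2]
opening: -0.0
finger_force: 1.6
```

{"fn": "drive_tool", "kwargs": {"delta_pos": [[0.005,0,-0.002],[0.01,0.001,-0.002],[0.015,0.001,-0.002],[0.02,0.001,-0.002],[0.025,0.001,-0.002],[0.03,0.002,-0.002],[0.035,0.002,-0.002],[0.04,0.002,-0.002],[0.045,0.002,-0.002],[0.05,0.002,-0.002]], "angular": [[0,0,0],[0,0,0],[0,0,0],[0,0,0],[0,0,0],[0,0,0],[0,0,0],[0,0,0],[0,0,0],[0,0,0]]}}

```text
time: 4.0
tcp_pos: [0.5597, -0.0806, 0.0187]
orientation: [1.0, 0.013, -0.002, -0.0]
contact_force: [-6.7, -0.7, 5.0]
opening: 0.002
finger_force: 1.9
```

```bash
cat >look.py <<'E'
import sys,cv2
from h import *
from workcell import ctrl
b=imaging.capture("scene")[130:255,240:360,::-1]
cv2.imwrite(sys.argv[1],cv2.resize(b,None,fx=4.5,fy=4.5,interpolation=cv2.INTER_CUBIC))
s=ctrl.sense();print(s["time"],s["tcp_pos"],s["contact_force"])
E
python3 look.py pics/c3.png
```

```text
4.05 [ 0.56086171 -0.08069449  0.01889514] [-3.71426397  0.88573656  2.77093478]
```

View pics/c3.png

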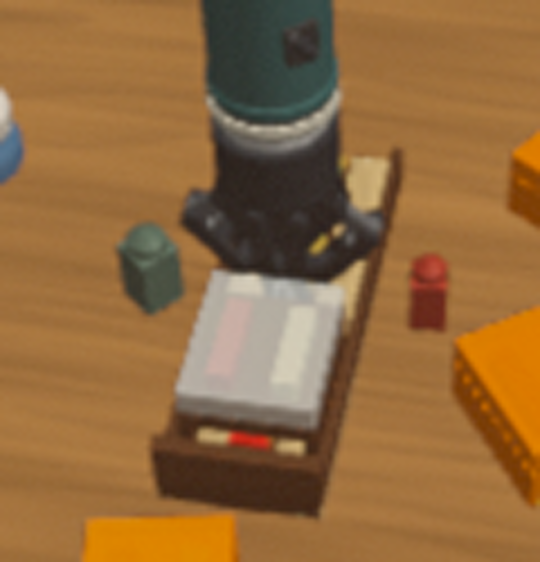

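The box is sliding with the catch lowered (red at (250,440)). About 17 mm remains.

{"fn": "drive_tool", "kwargs": {"delta_pos": [[0.004,0,0],[0.008,0,0],[0.011,0.001,0],[0.013,0.001,0],[0.015,0.001,0],[0.016,0.001,0],[0.017,0.001,0],[0.017,0.001,0]], "angular": [[0,0,0],[0,0,0],[0,0,0],[0,0,0],[0,0,0],[0,0,0],[0,0,0],[0,0,0]]}}

```text
time: 4.85
tcp_pos: [0.5773, -0.0798, 0.0191]
orientation: [1.0, 0.013, -0.001, -0.0]
contact_force: [-7.4, 0.5, 3.3]
opening: 0.006
finger_force: 1.9
```

```bash
python3 look.py pics/c4.png
```

```text
4.9 [ 0.57731677 -0.07978428  0.01905586] [-6.35512047 -0.14194136  3.22629467]
```

Creep to the stop.

{"fn": "drive_tool", "kwargs": {"delta_pos": [[0.001,0,0],[0.002,0,0],[0.003,0,0],[0.003,0,0]], "angular": [[0,0,0],[0,0,0],[0,0,0],[0,0,0]]}}

```text
time: 5.3
tcp_pos: [0.5771, -0.0797, 0.0185]
orientation: [1.0, 0.013, -0.004, -0.0]
contact_force: [-14.0, -1.4, 8.5]
opening: -0.002
finger_force: 1.9
```

```bash
python3 look.py pics/c5.png
```

```text
5.35 [ 0.57709804 -0.07975088  0.01848255] [-14.24515626   0.16077311   8.61182485]
```

View pics/c5.png

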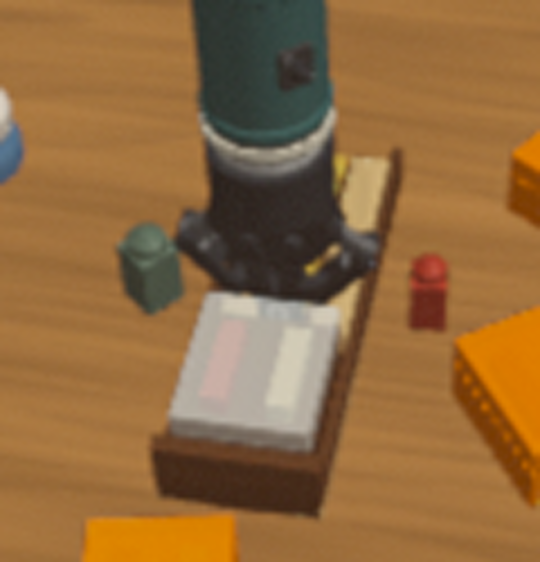

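The box is against the stop: the push force rose to 14 N with no further travel, and the catch is hidden behind the stop. I'll back off 6 mm with the bar still down, so the finger doesn't drag the wall, then lift.

{"fn": "drive_tool", "kwargs": {"delta_pos": [[-0.003,0,0],[-0.006,0,0],[-0.006,0,0],[-0.006,0,0.006],[-0.006,0,0.012],[-0.006,0,0.022],[-0.006,0,0.04],[-0.01,0,0.07],[-0.03,0,0.11],[-0.06,0,0.14]], "angular": [[0,0,0],[0,0,0],[0,0,0],[0,0,0],[0,0,0],[0,0,0],[0,0,0],[0,0,0],[0,0,0],[0,0,0]]}}

```text
time: 6.35
tcp_pos: [0.5218, -0.0803, 0.1619]
orientation: [1.0, 0.013, 0.001, 0.0]
contact_force: [0.4, 0.3, 0.7]
opening: 0.004
finger_force: 0.0
```

{"fn": "drive_tool", "kwargs": {"delta_pos": [[-0.03,0,0.02],[-0.06,0,0.05],[-0.06,0,0.08],[-0.06,-0.04,0.08],[-0.06,-0.08,0.08],[-0.06,-0.12,0.08],[-0.06,-0.16,0.08],[-0.06,-0.16,0.08]], "angular": [[0,0,0],[0,0,0],[0,0,0],[0,0,0],[0,0,0],[0,0,0],[0,0,0],[0,0,0]]}}

```text
time: 7.15
tcp_pos: [0.4603, -0.244, 0.2396]
orientation: [1.0, 0.011, -0.0, 0.001]
contact_force: [0.8, 0.1, -0.1]
opening: 0.002
finger_force: 0.0
```

```bash
python3 - <<'E'
from workcell import ctrl, imaging
import cv2,numpy as np
b=imaging.capture("scene")[130:255,240:360,::-1];a=imaging.capture("top")[150:275,280:400,::-1]
cv2.imwrite("pics/c6.png",cv2.resize(np.hstack([a,b]),None,fx=3.3,fy=3.3,interpolation=cv2.INTER_CUBIC))
s=ctrl.sense();print(s["time"],s["tcp_pos"],s["contact_force"])
E
```

```text
7.25 [ 0.46026416 -0.24032803  0.23912439] [-0.27045373  0.4187891   0.21997962]
```

View pics/c6.png

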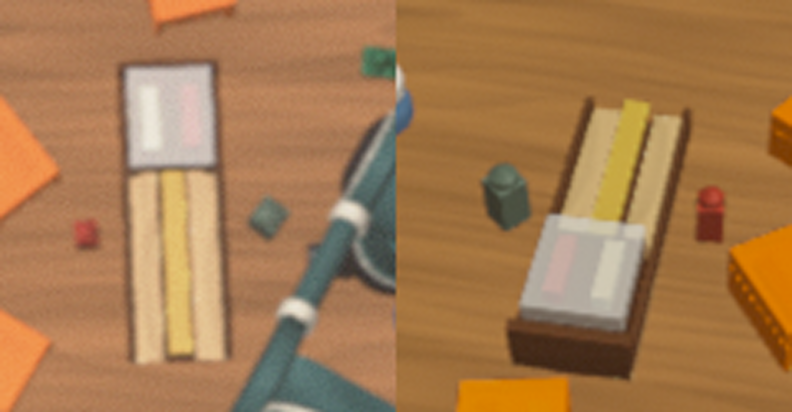

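The box is home against the stop. The bar end is back at its resting pixel (313,160.6), so the catch is up. The bystanders near the dock look unmoved, and the arm is clear.

```bash
python3 -c "
from workcell import order;print(order.finish_job())"
```

```text
the job is handed in; nothing more can be done
None
```

The seal box is fully home against the end stop, and the spring bar is back up at its rest height, so the catch should be locked, though the box hides it from view. The arm is clear, and I handed the job in at about 7 s.

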